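# Lock the dropper bottle away and clip the hasp

### The job

Lock away the amber dropper bottle that stands alone near the front of the worktop: stand it upright in the free pocket of the steel box's foam insert and shut the lid all the way, so that the staple comes up through the slot of the lid's tongue. Then clip the steel snap hook onto the staple, pushing its sprung gate against one of the staple's legs until the leg is inside the hook and the gate snaps shut, and leave the hook hanging or lying there. Do not tip the bottle over, and do not shove the beaker or the timer about.

Things in the scene. Friction and masses are not known exactly. Their poses are not given: they have to be found in the camera images.
- lock_box: Blue-grey steel box, fixed, 150 (x) x 220 (y) x 114 mm to the rim, walls 4 mm. Origin: centre of its underside; -x is its front (towards the robot), z up. Foam insert inside with its top at z = 36 mm and two round pockets at x = -15 mm: left (y = +50) empty, right (y = -50) holding another bottle that stays. Lid hinged on the rear rim; bracket and staple at the front.
- free_pocket (a point): Centre of the floor of the empty pocket, at box (-15, 50, 4) mm; the bottle is to stand on it. Pocket 43 mm across, 32 mm deep, axis vertical.
- box_lid (a joint): Lid angle in rad: 0 shut, growing as it opens up and back; starts 1.45 to 1.65, nearly upright; stop at 1.7. Stiff hinge (0.3 N m): it stays where it is left and must be pushed shut all the way. The lid is a flat plate 6 mm thick, 224 mm wide, reaching 154 mm from the hinge line. Shut, its top is at box z = 120 mm.
- lid_hinge (a point): Middle of the lid's hinge line, at box (75, 0, 114) mm; the line runs along box y. The shut lid's underside is level with it. From the lid's front edge a steel tongue, 92 mm wide, reaches on to 194 mm from the hinge line; its slot (68 mm wide, 163 to 182 mm from the hinge line) passes over the staple.
- staple (a point): Middle of the staple's crown, top of the bar axis, at box (-94, 0, 166) mm. The staple is an upright fixed U of 8 mm round steel bar, its plane parallel to the box front: vertical legs at box y = +26 and -26 mm (44 mm clear between them), top bends of 12 mm radius. It stands on a bracket (box x -116 to -75, y +-48 mm) and rises 50 mm above the shut tongue.
- snap_hook: Steel snap hook, a flat closed loop of 12 mm bar, 117 (x) x 64 (y) x 12 mm, 0.25 kg, lying flat. Origin: mid-loop on its underside (bar axis z = 6 mm). Spine with orange grip along y = -26, gate along y = +26 mm; ends' outer faces at x = -60 and +57 mm. +x is the nose end: nose tip at x = 31, y = 26 mm. 40 mm clear inside. At the start its gate faces roughly away from the robot, nose to the right.
- hook_grip (a point): A good place to hold the hook: on the axis of its orange flat-sided grip, at hook (-14, -26, 6) mm. Grip 14 mm wide in hook y, 12 mm high, from hook x = -38 to +22 mm. Fingers close along hook y, one of them inside the loop (40 mm free to the gate).
- hook_gate (a joint): Angle of the hook's gate in rad: 0 closed, growing as it swings inward; stop at 1.0; never opens outward. Dark bar 9 mm thick, 45 mm long, pivot at hook (-20, 26) mm, free end beside the nose tip. Sprung: 2.4 N at its end to start, 5 N at 0.7 rad.
- hook_gate_tip (a point): Where a staple leg best meets the closed gate: on the gate's axis near its free end, hook (22, 26, 6) mm. A leg standing along hook z and pushed in here along hook -y (16 to 27 mm in hook x also works) opens the gate to about 0.7 rad; the gate snaps shut behind the leg once the leg reaches hook y = -7 mm. The nose passes between the legs.
- dropper_bottle: Amber glass bottle with black dropper bulb, standing alone near the front of the worktop (not the like ones in the box and by the tube rack), 34 mm across, 102 mm high, 0.07 kg. Origin: centre of its underside, z up. Body 32 to 34 mm across up to z = 68 mm, then a 24 mm neck and the bulb.
- beaker: Clear 250 ml beaker, 79 mm across and 94 mm high, loose bystander; origin: centre of its underside.
- timer: White kitchen timer, 66 x 62 x 20 mm, loose bystander; origin: centre of its underside.
- left_leg_low (a point): Point on the axis of the staple's left leg, 8 mm above the shut lid's tongue, at box (-94, 26, 128) mm.
- left_leg_mid (a point): Point on the axis of the staple's left leg, 26 mm above the shut lid's tongue, at box (-94, 26, 146) mm.
- right_leg_low (a point): Point on the axis of the staple's right leg, 8 mm above the shut lid's tongue, at box (-94, -26, 128) mm.
- right_leg_mid (a point): Point on the axis of the staple's right leg, 26 mm above the shut lid's tongue, at box (-94, -26, 146) mm.
Not all that is in view belongs to the job. What is shaped like the dropper_bottle but purple is not meant.

How it is judged:
By the outcome, as a careful person would: the job done as asked, in the order asked, and still so for the second after the job is handed in, with the robot touching nothing.
It also fails if it takes over 72 s, if anything falls off the work surface, if the arm or the gripper's body presses on something with over 40 N, if the wrist force passes 120 N, or if a joint passes its speed limit or range.

### The arm

A 6-joint arm with a two-finger parallel gripper is mounted at the origin on a cart in front of the work surface, level with it; the furniture and walls round the work are solid. World frame = base frame: x ahead of the robot, y to its left, z up, the work surface at z = 0. Lengths are in m, angles in degrees, forces in N, time in s.
With the tool pointing down it reaches from about 0.35 to 0.875 m from the base axis. Payload 15.5 kg.
Tool frame: the origin (TCP) lies at the very end of the fingers, on their centre line; the grasp point (between the pads) lies 19 mm behind it (grip_depth is the distance from the TCP to the grasp point, in m); z points along the fingers, y is the line along which they close (so a half turn about z gives the same grasp; the last joint's range is limited). The gripper opens to 85 mm and grips with 20 to 120 N. Pads are 22 mm wide; open, the fingers measure 114 mm over their backs; the gripper's body (76 mm by 85 mm) begins 54 mm behind the grasp point. The pads swing forward as they close: fully open they stand 13 mm farther back than shut.
Start: joints at [-76.117, 28.281, 77.091, -0, 74.628, -5.472], TCP at [0.207, -0.59, 0.231] pointing down, gripper open.
Joint ranges: [-166.48, 166.48], [-47.26, 123.95], [12.59, 153.08], [-70.14, 250.14], [6.76, 159.57], [-176.63, 176.63]. Speed limits (degrees/s): [108.29, 108.29, 147.25, 172.46, 172.46, 172.46].

### API

Orientations are given as a 3x3 rotation matrix whose columns are the frame's x, y, z axes.
In Python, from cell import get_obs, snapshot, sign_off, grip_depth gives the robot as it stands. The module is installed in compiled form; this text tells all that it offers.
- The arm moves only by the shell command python3 -m jog 'ROWS' [FORCE]. ROWS is text: rows parted by semicolons, each of 7 numbers parted by spaces: the turn, a rotation vector about the tool's x, y, z in rad, then the shift along the tool's x, y, z in m, then the opening, from -1 (shut) to 1 (fully open). In form: wx wy wz dx dy dz claw; .... A call has exactly 8 rows; each row is the pose to reach, as a shift and turn from the pose commanded when the call began, along the tool's axes at that moment; what a row does not reach only later rows make up. A row lasts 1/8 s, in which the tool goes at most 62.5 mm and 10.7 degrees, less where a joint would pass 70% of its speed; a pose out of reach is approached as far as the arm can. A call with a gripper value outside its range is refused whole. The fingers move at their own pace and stop on an object; FORCE is the grip in N (left out, the last holds). Time passes only in rows, so rows that repeat a pose let the fingers close, or fill a call up. It gives the time, the measured TCP pose, the force, the opening and the grip force at its end, in the units of the state.
- get_obs(): the state, without advancing time (a new reading comes with each control period).
- snapshot(name): name is "scene" or "top" or "wrist"; returns a dict with "pixels" (480x640x3 uint8, red, green, blue), "intrinsics" (3x3 intrinsics, pixels), "k1" (the pictures are not rectified: a ray, as slopes to the right and down, at radius r is drawn at 1 + k1 r^2 times it, then the intrinsics apply), "pose" (4x4, takes a point from camera to world coordinates); the wrist camera has in their place "hand_eye" (4x4, takes a point from camera to tool coordinates, whose origin is the TCP and whose axes are the flange's). Camera axes: x right, y down, z forward; pixel columns grow to the right and rows downward; lengths in m; the calibration is good to about 2 mm. A picture is of the moment at which its call begins: read the wrist's pose just before it. There is no depth.
- sign_off(): hands the job in; it is judged then, once.
The state is a dict: "time_s": time; "joints": joint angles; "dq": joint speeds; "joint_efforts": joint torques, N m; "ee_pos": TCP position; "tool_rot": TCP orientation; "wrist_force": force on the tool from outside, world axes, zero at the start; "wrist_torque": the same for the moment, N m; "width": finger opening in m; "grasp_force": force on a finger pad.
Only numpy, scipy, OpenCV 4.12 (cv2) and the standard library are available. Lean on these libraries where they do the work, as an engineer would, in place of code of your own. Each camera call takes 0.05 s, during which the arm holds its last target. There are 200 camera calls.

## Working session

There is one attempt and no reset: what is moved stays moved. The work goes in short steps, Python scripts to look and compute and a shell command to move; the robot and the scene stay as the last step left them, time stands still between calls to the robot, and variables do not carry over. Pictures are saved under pics/ and viewed, at most 10 in all, crops included, and the job is handed in when it is done.

```bash
mkdir -p pics; ls; python3 - <<'E'
from cell import *
import cv2,json,numpy as np
np.set_printoptions(precision=4,suppress=True)
o=get_obs()
print({k:np.round(v,4).tolist() for k,v in o.items()},grip_depth)
for n in("scene","top"):
    s=snapshot(n); cv2.imwrite(f"pics/{n}0.png",s["pixels"][:,:,::-1]); print(n,s["intrinsics"].tolist(),s["k1"],s["pose"])
s=snapshot("wrist");print(s["hand_eye"],s["intrinsics"],s["k1"])
E
```

```text
pics
{'time_s': 0.0, 'joints': [-76.1183, 28.3175, 77.1264, 0.0001, 74.6267, -5.4706], 'dq': [-0.1342, 0.1293, -0.0467, 0.0292, 0.0063, 0.1365], 'joint_efforts': [-0.0007, -88.2168, -38.3877, -0.0002, 0.01, 0.0], 'ee_pos': [0.207, -0.5893, 0.2307], 'tool_rot': [[0.9435, 0.3314, -0.0003], [0.3314, -0.9435, 0.0012], [0.0001, -0.0012, -1.0]], 'wrist_force': [0.133, -0.3115, -0.6066], 'wrist_torque': [-0.0278, -0.0639, -0.0109], 'grasp_force': 0.0, 'width': 0.0855} 0.0187
scene [[447.755771034562, 0.0, 316.58628673600487], [0.0, 447.755771034562, 241.07343113861967], [0.0, 0.0, 1.0]] -0.11571719125517567 [[-0.5729 -0.5191  0.6343 -0.1181]
 [-0.8196  0.3711 -0.4366  0.4936]
 [-0.0088 -0.77   -0.638   0.767 ]
 [ 0.      0.      0.      1.    ]]
top [[527.6852936970901, 0.0, 329.62601329298036], [0.0, 527.6852936970901, 241.43738083500074], [0.0, 0.0, 1.0]] 0.017606856262132965 [[-0.0155 -0.9781  0.2076  0.1997]
 [-0.9999  0.0142 -0.0077  0.0818]
 [ 0.0046 -0.2077 -0.9782  1.52  ]
 [ 0.      0.      0.      1.    ]]
[[-0.0005 -0.9514 -0.3079  0.0791]
 [ 1.     -0.0006  0.0001  0.001 ]
 [-0.0003 -0.3079  0.9514 -0.1426]
 [ 0.      0.      0.      1.    ]] [[382.3569   0.     318.6261]
 [  0.     382.3569 238.9102]
 [  0.       0.       1.    ]] 0.01993566140903902
```

View pics/scene0.png

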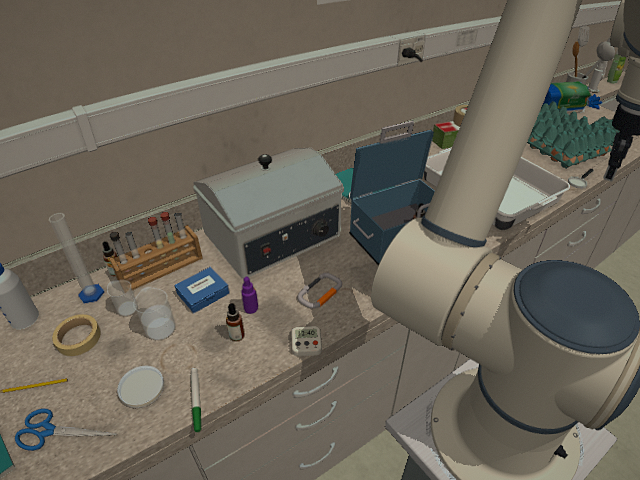

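View pics/top0.png

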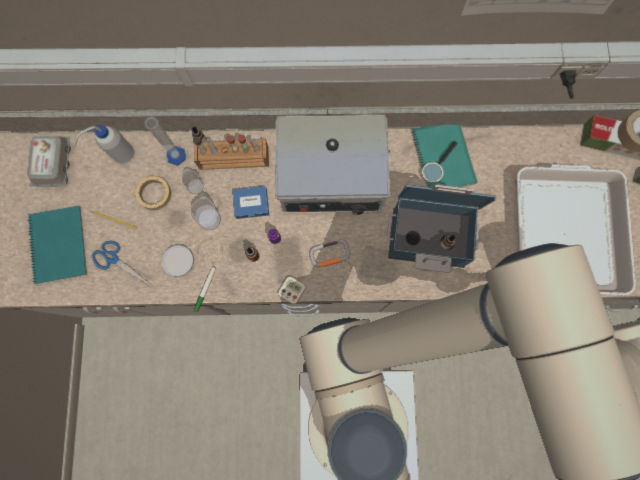

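Candidates for the bottle: amber in scene (235,322) / top (251,254), purple at scene (250,295) / top (273,234), amber by the rack at top (197,133), amber in the box at top (450,240). I choose the one at top (251,254), alone near the front edge. The hook is at top (329,254), the box at (433,230), the timer at (291,290) and the beaker at (207,215).

```bash
cat > h.py <<'E'
from cell import *
import cv2,numpy as np
np.set_printoptions(precision=4,suppress=True)
def cam(n):
    o=get_obs(); s=snapshot(n)
    if n=="wrist":
        T=np.eye(4);T[:3,:3]=o["tool_rot"];T[:3,3]=o["ee_pos"];s["pose"]=T@s["hand_eye"]
    return s
def proj(s,P):
    P=np.atleast_2d(P);T=np.linalg.inv(s["pose"]);c=P@T[:3,:3].T+T[:3,3]
    u=c[:,:2]/c[:,2:];u=u*(1+s["k1"]*(u**2).sum(1,keepdims=True));K=s["intrinsics"]
    return u*[K[0,0],K[1,1]]+K[:2,2]
def ray(s,p):
    K=s["intrinsics"];d=(np.array(p,float)-K[:2,2])/[K[0,0],K[1,1]];u=d.copy()
    for _ in range(20):u=d/(1+s["k1"]*(u@u))
    v=s["pose"][:3,:3]@np.r_[u,1];return s["pose"][:3,3],v
def onz(s,p,z):
    c,v=ray(s,p);return c+v*(z-c[2])/v[2]
def tri(sps):
    A=np.zeros((3,3));b=np.zeros(3)
    for s,p in sps:
        c,v=ray(s,p);v=v/np.linalg.norm(v);M=np.eye(3)-np.outer(v,v);A+=M;b+=M@c
    return np.linalg.solve(A,b)
E
python3 - <<'E'
from h import *
import pickle
d={n:cam(n) for n in("top","scene")};pickle.dump(d,open("s0.pkl","wb"))
a=cv2.resize(d["top"]["pixels"][175:315,230:500,::-1],None,fx=2.9,fy=2.9,interpolation=cv2.INTER_CUBIC)
cv2.imwrite("pics/c1.png",a)
t,s=d["top"],d["scene"]
print("bottle",onz(t,(252,260),0),onz(s,(236,339),0))
print("bulb",tri([(t,(249,245)),(s,(234,306))]))
E
```

```text
bottle [0.4701 0.2973 0.    ] [0.4752 0.2979 0.    ]
bulb [0.4935 0.2886 0.0839]
```

View pics/c1.png

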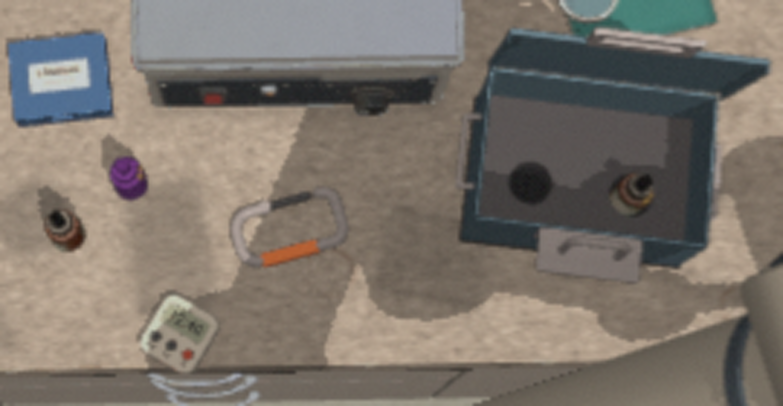

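The crop confirms it: amber glass with a black bulb at crop (65,230), standing alone, with the purple one at (128,178) left out. The hook's orange grip is at crop (290,253), its gate at (292,199), and the empty pocket at (530,182).

```bash
cat >> h.py <<'E'
from scipy.optimize import least_squares
from scipy.spatial.transform import Rotation as R
def pose2(p,P):
    P=np.atleast_2d(P)*1.;c,s=np.cos(p[2]),np.sin(p[2]);return np.c_[p[0]+c*P[:,0]-s*P[:,1],p[1]+s*P[:,0]+c*P[:,1],P[:,2]]
def fit(obs,p0):  # obs: list of (cam, local pt, pixel)
    f=lambda p:np.concatenate([(proj(s,pose2(p,q))[0]-px) for s,q,px in obs])
    r=least_squares(f,p0,loss="soft_l1",f_scale=1.);return r.x,f(r.x).reshape(-1,2)
E
python3 - <<'E'
from h import *
import pickle
d=pickle.load(open("s0.pkl","rb"));t,s=d["top"],d["scene"]
C=lambda x,y:np.array([230+(x+.5)/2.9-.5,175+(y+.5)/2.9-.5])
B=[((-.015,.05,.036),(530,184)),((-.075,.11,.114),(476,217)),((-.075,-.11,.114),(706,248)),((-.075,.11,0),(461,241)),((.071,.106,.114),(501,70)),((.071,-.106,.114),(718,96))]
p,r=fit([(t,q,C(*x)) for q,x in B],[.5,-.1,0]);print("box",p,np.degrees(p[2]));print(r)
for n,c in d.items():
    hsv=cv2.cvtColor(c["pixels"],cv2.COLOR_RGB2HSV)
    m=cv2.inRange(hsv,(5,170,120),(18,255,255))
    k,l,st,ce=cv2.connectedComponentsWithStats(m)
    for i in range(1,k):
        if st[i,4]>25:
            q=np.argwhere(l==i)[:,::-1]
            w=np.array([onz(c,x,.010)[:2] for x in q]);e=cv2.minAreaRect((w*1000).astype(np.float32))
            v=np.linalg.svd(w-w.mean(0),full_matrices=False)[2][0]
            print(n,st[i],ce[i],w.mean(0),e,v,np.degrees(np.arctan2(*v[::-1])))
# hook outline
H=[((-.060,0,.006),(231,232)),((.057,0,.006),(347,217)),((-.008,-.026,.010),(290,253)),((.002,.026,.008),(292,199))]
print("hook",*fit([(t,q,C(*x)) for q,x in H],[.45,.15,-1.57]))
E
```

```text
box [ 0.5303 -0.2222 -0.148 ] -8.47920642498837
[[ 0.6778 -0.6955]
 [-0.3203  0.2622]
 [ 1.3414  0.2042]
 [ 0.0619 -0.5262]
 [-1.8544 -0.0935]
 [-0.2351  0.7525]]
top [321 258  18   8  65] [329.7538 261.8154] [0.4596 0.0704] ((459.5974426269531, 70.88035583496094), (10.828608512878418, 49.90644073486328), 14.598081588745117) [ 0.2534 -0.9674] -75.32185604085818
scene [317 288  19  16  96] [326.2396 295.2292] [0.4604 0.0699] ((460.51251220703125, 69.8565902709961), (12.326457023620605, 56.10273742675781), 15.090032577514648) [-0.2721  0.9623] 105.79070442960645
hook [ 0.4885  0.0679 -1.4507] [[ 0.7383  0.3257]
 [ 0.436   0.2084]
 [-0.7324 -0.8045]
 [-0.4369  0.1219]]
```

```bash
cat >> h.py <<'E'
def go(pos,yaw,down=np.array([0,0,-1.])):
    """shift/turn in tool axes to a tool-down pose with tool x at world yaw (deg)"""
    o=get_obs();M=np.array(o["tool_rot"]);a=np.radians(yaw)
    x=np.array([np.cos(a),np.sin(a),0]);G=np.c_[x,np.cross(down,x),down]
    w=R.from_matrix(M.T@G).as_rotvec();d=M.T@(np.array(pos)-o["ee_pos"])
    print("t%.2f"%o["time_s"],"turn",w,"%.1fdeg"%np.degrees(np.linalg.norm(w)),"shift",d,"rows>=%.1f"%max(np.linalg.norm(d)/.0625,np.degrees(np.linalg.norm(w))/10.7))
E
python3 - <<'E'
from h import *
import pickle
t=pickle.load(open("s0.pkl","rb"))["top"]
print("purple",onz(t,(274,240),0))
go((.46,-.19,.40),72)
E
```

```text
purple [0.5289 0.2335 0.    ]
t0.25 turn [-0.0006 -0.0003 -0.9188] 52.6deg shift [ 0.3711 -0.2932 -0.1688] rows>=8.0
```

```bash
python3 -m jog '0 0 -0.12 0.048 -0.038 -0.03 0.2; 0 0 -0.24 0.096 -0.076 -0.06 0.2; 0 0 -0.36 0.144 -0.114 -0.09 0.2; 0 0 -0.48 0.192 -0.152 -0.11 0.2; 0 0 -0.6 0.24 -0.19 -0.13 0.2; 0 0 -0.72 0.288 -0.228 -0.15 0.2; 0 0 -0.83 0.33 -0.26 -0.16 0.2; 0 0 -0.92 0.371 -0.293 -0.169 0.2' 40
python3 - <<'E'
from h import *
import pickle
c=cam("wrist");pickle.dump(c,open("w1.pkl","wb"));cv2.imwrite("pics/w1.png",c["pixels"][:,:,::-1])
o=get_obs();print(o["ee_pos"],o["tool_rot"],o["width"],o["joints"])
E
```

```text
time_s: 1.25
ee_pos: [0.4585, -0.1924, 0.4002]
tool_rot: [[0.305, 0.952, 0.001], [0.952, -0.305, -0.0], [-0.0, 0.001, -1.0]]
wrist_force: [0.5, -0.8, 0.2]
width: 0.0512
grasp_force: 0.0
[ 0.4616 -0.1868  0.4014] [[ 0.2968  0.9549  0.0034]
 [ 0.9549 -0.2968  0.0015]
 [ 0.0024  0.0028 -1.    ]] 0.05141114565344047 [-29.0275  10.2294  78.1786   0.17    91.4645 -11.7581]
```

View pics/w1.png

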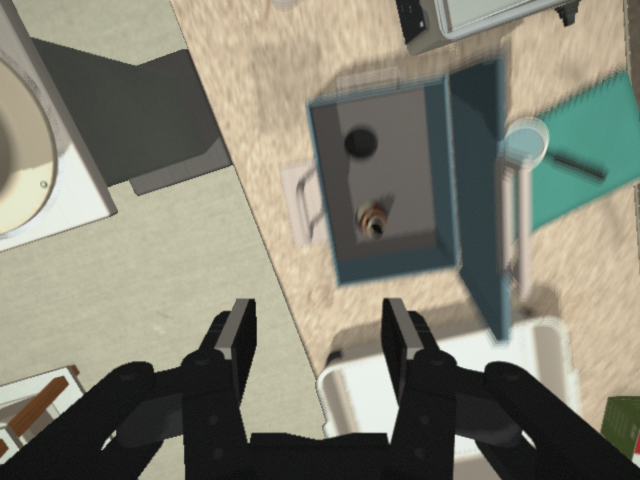

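The wrist view shows the box from above, with the pocket at (361,143), the staple at (308,205) and front rim corners at (310,105) and (337,284). It is blurred because the arm was still settling, so I'll take it again at rest.

```bash
python3 - <<'E'
from h import *
import pickle
for i in range(3): c=cam("wrist")
pickle.dump(c,open("w1.pkl","wb"))
o=get_obs();print(o["ee_pos"],np.linalg.norm(o["dq"]),c["pose"][:3,3])
cv2.imwrite("pics/w2.png",cv2.resize(c["pixels"][50:350,265:545,::-1],None,fx=2,fy=2,interpolation=cv2.INTER_CUBIC))
E
```

```text
[ 0.458  -0.1932  0.3995] 2.9638529450697835 [ 0.4831 -0.1173  0.5426]
```

View pics/w2.png

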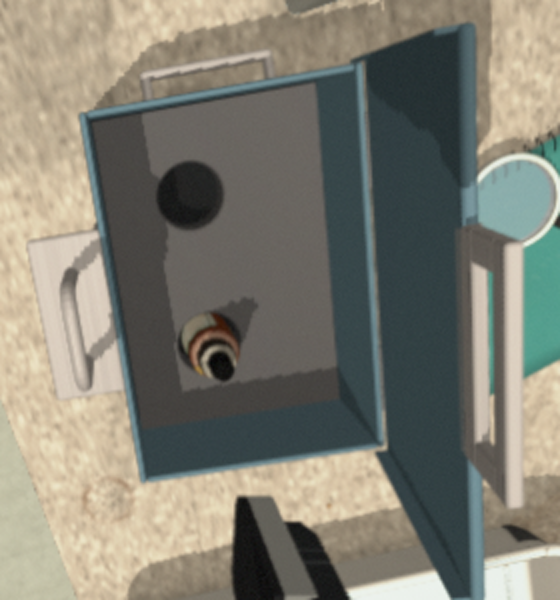

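The box is sharp now. In the crop, the front rim corners are at (80,115) and (143,481), the rear ones at (361,62) and (385,447), the pocket at (190,195) and the staple crown at (75,330).

```bash
python3 - <<'E'
from h import *
import pickle
w=pickle.load(open("w1.pkl","rb"));d=pickle.load(open("s0.pkl","rb"));t=d["top"]
C=lambda x,y:np.array([265+x/2,50+y/2])
W=[((-.015,.05,.036),(190,195)),((-.075,.11,.114),(80,115)),((-.075,-.11,.114),(143,481)),((.075,.11,.114),(361,62)),((.075,-.11,.114),(385,447)),((-.094,0,.168),(75,330))]
D=lambda x,y:np.array([230+(x+.5)/2.9-.5,175+(y+.5)/2.9-.5])
B=[((-.015,.05,.036),(530,184)),((-.075,.11,.114),(476,217)),((-.075,-.11,.114),(706,248)),((-.075,.11,0),(461,241)),((.071,.106,.114),(501,70)),((.071,-.106,.114),(718,96))]
ow=[(w,q,C(*x)) for q,x in W];ot=[(t,q,D(*x)) for q,x in B]
for o in(ow,ow+ot):
    p,r=fit(o,[.53,-.22,-.15]);print(p,np.degrees(p[2]));print(r.tolist() if 0 else np.round(r,1).tolist())
np.save("box.npy",p)
print("pocket",pose2(p,(-.015,.05,.004)),"staple",pose2(p,(-.094,0,.166)))
# lid angle: tongue end corners
for th in(1.45,1.5,1.55,1.6,1.65):
    q=[(.075-.194*np.cos(th)+.0*np.sin(th),y,.114+.194*np.sin(th)) for y in(.046,-.046)];print(th,proj(w,pose2(p,q))-[265,50])
go((.472,.298,.16),137)
E
```

```text
[ 0.5303 -0.2238 -0.1439] -8.24461260090813
[[0.0, 0.1], [-1.0, -1.9], [-1.2, 1.6], [1.3, -1.0], [0.3, 0.2], [0.3, 6.2]]
[ 0.5304 -0.2234 -0.1457] -8.34781267181188
[[0.0, -0.3], [-0.9, -2.4], [-1.4, 1.2], [1.5, -1.3], [0.1, 0.0], [0.2, 5.7], [1.1, -0.7], [0.2, 0.3], [1.9, 0.1], [0.5, -0.5], [-1.5, -0.0], [0.1, 0.6]]
pocket [[ 0.5228 -0.1718  0.004 ]] staple [[ 0.4374 -0.2098  0.166 ]]
1.45 [[250.7058 120.9951]
 [251.5277 254.5533]]
1.5 [[267.7436 118.5437]
 [266.7298 253.1655]]
1.55 [[284.6242 115.9428]
 [281.7687 251.4244]]
1.6 [[301.2039 113.212 ]
 [296.5255 249.3386]]
1.65 [[317.3402 110.3734]
 [310.8825 246.9214]]
t1.45 turn [ 0.      0.0003 -1.1311] 64.8deg shift [ 0.472  -0.137   0.2394] rows>=8.7
```

```bash
python3 -m jog '0 0 -0.1 0.05 -0.015 0.02 0.2; 0 0 -0.25 0.105 -0.03 0.04 0.2; 0 0 -0.4 0.165 -0.047 0.06 0.2; 0 0 -0.55 0.225 -0.065 0.08 0.2; 0 0 -0.7 0.285 -0.083 0.1 0.2; 0 0 -0.85 0.345 -0.1 0.12 0.2; 0 0 -1.0 0.4 -0.118 0.135 0.2; 0 0 -1.13 0.45 -0.13 0.15 0.2'
python3 -m jog '0 0 0 0 0 0 0.2;0 0 0 0 0 0 0.2;0 0 0 0 0 0 0.2;0 0 0 0 0 0 0.2;0 0 0 0 0 0 0.2;0 0 0 0 0 0 0.2;0 0 0 0 0 0 0.2;0 0 0 0 0 0 0.2'
python3 - <<'E'
from h import *
import pickle
c=cam("wrist")
pickle.dump(c,open("w3.pkl","wb"))
cv2.imwrite("pics/w3.png",c["pixels"][:,:,::-1])
print(proj(c,[(.472,.298,0),(.472,.298,.102)]))
E
```

```text
time_s: 2.45
ee_pos: [0.4728, 0.2737, 0.2489]
tool_rot: [[-0.731, 0.683, -0.0], [0.683, 0.731, -0.0], [-0.0, -0.0, -1.0]]
wrist_force: [0.8, -1.4, 0.6]
width: 0.0512
grasp_force: 0.0
time_s: 3.45
ee_pos: [0.4725, 0.2733, 0.2497]
tool_rot: [[-0.729, 0.684, -0.0], [0.684, 0.729, -0.0], [-0.0, -0.0, -1.0]]
wrist_force: [-0.3, -0.1, 0.2]
width: 0.0511
grasp_force: 0.0
[[336.1435 177.1421]
 [341.9754 197.7606]]
```

View pics/w3.png

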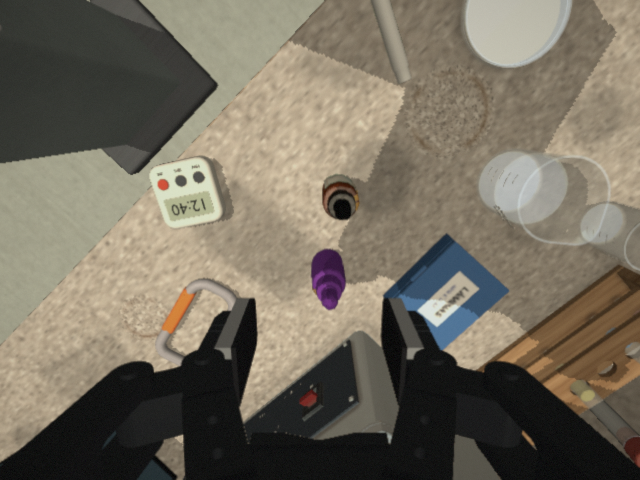

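The bulb top is at about (342,209), with the far edge of the base at row 177. Purple is behind at (328,275), the timer at (187,192), the hook's grip at (178,311), the beaker at (530,190).

```bash
python3 - <<'E'
from h import *
import pickle
c=pickle.load(open("w3.pkl","rb"));d=pickle.load(open("s0.pkl","rb"))
print(onz(c,(342,209),.1),onz(c,(341,206),.09))
b=onz(c,(342,209),.1)[:2]
# outline check: silhouette of 34mm cylinder up to 68
a=np.linspace(0,2*np.pi,60)
for z in(0,.065):
    q=proj(c,np.c_[b[0]+.0168*np.cos(a),b[1]+.0168*np.sin(a),0*a+z]);print(z,q.min(0),q.max(0))
for n in d:print(n,proj(d[n],[(*b,0),(*b,.102)]))
h=cv2.cvtColor(c["pixels"],cv2.COLOR_RGB2HSV);m=cv2.inRange(h,(5,170,120),(18,255,255));m[:270]=0;m[350:]=0;m[:,:150]=0;m[:,220:]=0
q=np.argwhere(m)[:,::-1];w=np.array([onz(c,x,.012)[:2] for x in q]);v=np.linalg.svd(w-w.mean(0),full_matrices=False)[2][0]
print("grip",len(q),w.mean(0),np.degrees(np.arctan2(*v[::-1])),cv2.minAreaRect((w*1000).astype(np.float32)))
go((*b,.042),133)
E
```

```text
[0.479  0.2918 0.1   ] [0.4788 0.2917 0.09  ]
0 [320.0457 169.8452] [352.6025 202.201 ]
0.065 [320.3524 180.297 ] [358.9513 218.2273]
top [[253.9142 256.9603]
 [248.8485 250.2869]]
scene [[237.683  336.5294]
 [231.268  304.5488]]
grip 496 [0.4598 0.0698] -75.65334194830866 ((459.73309326171875, 70.0592041015625), (12.528918266296387, 56.54737854003906), 14.41956901550293)
t3.50 turn [-0.      0.      0.0666] 3.8deg shift [0.0079 0.018  0.2077] rows>=3.3
```

```bash
python3 -m jog '0 0 0 0.007 0.018 0 0.3; 0 0 0 0.007 0.018 0.05 0.3; 0 0 0 0.007 0.018 0.1 0.3; 0 0 0 0.007 0.018 0.15 0.3; 0 0 0 0.007 0.018 0.185 0.3; 0 0 0 0.007 0.018 0.205 0.3; 0 0 0 0.007 0.018 0.207 0.3; 0 0 0 0.007 0.018 0.207 0.3' 25
python3 -m jog '0 0 0 0 0 0 0; 0 0 0 0 0 0 -0.3; 0 0 0 0 0 0 -0.5; 0 0 0 0 0 0 -0.5; 0 0 0 0 0 0 -0.5; 0 0 0 0 0 0 -0.5; 0 0 0 0 0 0 -0.5; 0 0 0 0 0 0 -0.5' 25
python3 - <<'E'
from h import *
p=np.load("box.npy");print(pose2(p,(-.015,.05,.004)))
go((.523,-.172,.30),70)
E
```

```text
time_s: 4.5
ee_pos: [0.4803, 0.2919, 0.0432]
tool_rot: [[-0.729, 0.684, 0.001], [0.684, 0.729, 0.0], [-0.0, 0.001, -1.0]]
wrist_force: [-0.3, -0.5, -0.5]
width: 0.0554
grasp_force: 0.0
time_s: 5.5
ee_pos: [0.4804, 0.2916, 0.0436]
tool_rot: [[-0.729, 0.684, 0.002], [0.684, 0.729, 0.001], [-0.001, 0.002, -1.0]]
wrist_force: [0.8, 1.2, 6.5]
width: 0.031
grasp_force: 24.2
[[ 0.5228 -0.1718  0.004 ]]
t5.50 turn [ 0.002  -0.0005  1.166 ] 66.8deg shift [-0.3485 -0.3083 -0.2567] rows>=8.5
```

```bash
python3 - <<'E'
from h import *
go((.44,-.15,.32),70)
E
python3 -m jog '0 0 0 0 0 -0.03 -0.5; 0 0 0 0 0 -0.08 -0.5; 0 0 0 0 0 -0.14 -0.5; 0 0 0 0 0 -0.2 -0.5; 0 0 0 0 0 -0.25 -0.5; 0 0 0 0 0 -0.275 -0.5;0 0 0 0 0 -0.277 -0.5;0 0 0 0 0 -0.277 -0.5'
python3 - <<'E'
from h import *
go((.45,-.15,.32),70)
E
```

```text
t5.50 turn [ 0.002  -0.0005  1.166 ] 66.8deg shift [-0.273  -0.3491 -0.2768] rows>=8.4
time_s: 6.5
ee_pos: [0.4793, 0.291, 0.319]
tool_rot: [[-0.729, 0.684, -0.001], [0.684, 0.729, -0.0], [0.0, -0.001, -1.0]]
wrist_force: [-1.0, -0.6, -0.7]
width: 0.0309
grasp_force: 25.3
t6.50 turn [-0.0008  0.0002  1.166 ] 66.8deg shift [-0.2805 -0.3416 -0.0008] rows>=7.1
```

```bash
python3 -m jog '0 0 0.12 -0.025 -0.03 0 -0.5; 0 0 0.28 -0.065 -0.08 0 -0.5; 0 0 0.45 -0.108 -0.132 0 -0.5; 0 0 0.62 -0.15 -0.183 0 -0.5; 0 0 0.79 -0.192 -0.234 0 -0.5; 0 0 0.96 -0.234 -0.285 0 -0.5; 0 0 1.1 -0.265 -0.323 0 -0.5; 0 0 1.166 -0.28 -0.342 0 -0.5'
python3 - <<'E'
from h import *
go((.523,-.172,.25),70)
E
```

```text
time_s: 7.5
ee_pos: [0.4487, -0.1524, 0.3184]
tool_rot: [[0.348, 0.938, -0.002], [0.938, -0.348, 0.001], [-0.0, -0.002, -1.0]]
wrist_force: [0.6, 0.0, 0.6]
width: 0.0312
grasp_force: 25.3
t7.50 turn [-0.0021  0.0001 -0.006 ] 0.4deg shift [0.0075 0.0766 0.0682] rows>=1.6
```

```bash
python3 -m jog '0 0 0 0.003 0.03 0 -0.5; 0 0 0 0.006 0.06 0.02 -0.5; 0 0 0 0.0075 0.0765 0.06 -0.5; 0 0 0 0.0075 0.0765 0.1 -0.5; 0 0 0 0.0075 0.0765 0.12 -0.5; 0 0 0 0.0075 0.0765 0.12 -0.5; 0 0 0 0.0075 0.0765 0.12 -0.5; 0 0 0 0.0075 0.0765 0.12 -0.5'
python3 - <<'E'
from h import *
import pickle
c=cam("wrist");pickle.dump(c,open("w4.pkl","wb"))
cv2.imwrite("pics/w4.png",c["pixels"][:,:,::-1]);p=np.load("box.npy")
b=get_obs()["ee_pos"]
print(b,"pocket rim",proj(c,pose2(p,(-.015,.05,.036))),"bottle bottom expected",proj(c,[(b[0],b[1],b[2]-.042),(b[0],b[1],b[2]+.06)]))
a=np.linspace(0,2*np.pi,80);q=proj(c,pose2(p,np.c_[-.015+.0215*np.cos(a),.05+.0215*np.sin(a),0*a+.036]));print(q.min(0),q.max(0))
E
```

```text
time_s: 8.5
ee_pos: [0.5247, -0.1691, 0.2006]
tool_rot: [[0.342, 0.94, 0.001], [0.94, -0.342, -0.001], [-0.0, 0.002, -1.0]]
wrist_force: [-0.2, -0.4, -1.6]
width: 0.0311
grasp_force: 25.3
[ 0.5246 -0.169   0.2005] pocket rim [[316.3517 218.2409]] bottle bottom expected [[316.9397 272.6354]
 [316.2246 422.2716]]
[290.4433 192.6246] [342.2507 242.7925]
```

View pics/w4.png

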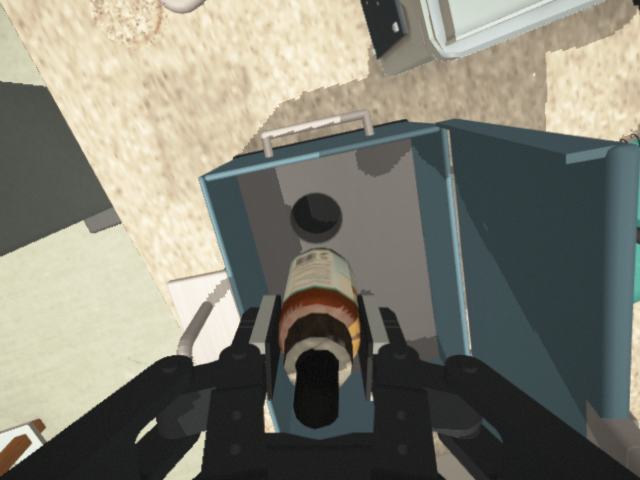

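The pocket is at (317,217), 1 px from the prediction, with the bottle upright in the grip and its bottom edge at about (320,248). It is aligned to within about 1 mm, so I'll lower it.

```bash
python3 -m jog '0 0 0 0 -0.001 0.02 -0.5; 0 0 0 0 -0.001 0.05 -0.5; 0 0 0 0 -0.001 0.08 -0.5; 0 0 0 0 -0.001 0.1 -0.5; 0 0 0 0 -0.001 0.11 -0.5; 0 0 0 0 -0.001 0.12 -0.5; 0 0 0 0 -0.001 0.127 -0.5; 0 0 0 0 -0.001 0.13 -0.5'
python3 -m jog '0 0 0 0 0 0.003 -0.5; 0 0 0 0 0 0.006 -0.5; 0 0 0 0 0 0.01 -0.5; 0 0 0 0 0 0.014 -0.5; 0 0 0 0 0 0.018 -0.5; 0 0 0 0 0 0.02 -0.5; 0 0 0 0 0 0.021 -0.5; 0 0 0 0 0 0.021 -0.5'
```

```text
time_s: 9.55
ee_pos: [0.5234, -0.1686, 0.0696]
tool_rot: [[0.342, 0.94, 0.0], [0.94, -0.342, -0.0], [-0.0, 0.0, -1.0]]
wrist_force: [-0.7, 1.0, -0.7]
width: 0.031
grasp_force: 25.3
time_s: 10.55
ee_pos: [0.5233, -0.1686, 0.0487]
tool_rot: [[0.342, 0.94, -0.0], [0.94, -0.342, 0.0], [0.0, -0.0, -1.0]]
wrist_force: [0.1, 0.6, 0.0]
width: 0.0309
grasp_force: 25.3
```

```bash
python3 -m jog '0 0 0 0 0 0.0 -0.2; 0 0 0 0 0 0 0; 0 0 0 0 0 0 0.1; 0 0 0 0 0 0 0.1; 0 0 0 0 0 -0.01 0.1; 0 0 0 0 0 -0.03 0.1; 0 0 0 0 0 -0.06 0.1; 0 0 0 0 0 -0.1 0.1'
python3 - <<'E'
from h import *
p=np.load("box.npy")
# lid push: points behind the lid, r=.135, outer face +6mm, finger half thickness
for th in(1.47,1.2,.9,.6,.3,.1,0):
    r=.135;n=np.array([np.sin(th),0,np.cos(th)]);q=np.array([.075-r*np.cos(th),0,.114+r*np.sin(th)])+.006*n
    print(th,pose2(p,q))
go(pose2(p,(-.02,0,.38))[0],82)
go(pose2(p,(.16,0,.34))[0],82)
E
```

```text
time_s: 11.55
ee_pos: [0.5225, -0.1682, 0.1493]
tool_rot: [[0.342, 0.94, -0.002], [0.94, -0.342, 0.001], [0.0, -0.002, -1.0]]
wrist_force: [0.2, 0.3, -0.1]
width: 0.0471
grasp_force: 0.0
1.47 [[ 0.5971 -0.2332  0.2489]]
1.2 [[ 0.5617 -0.228   0.242 ]]
0.9 [[ 0.5262 -0.2228  0.2235]]
0.6 [[ 0.4977 -0.2186  0.1952]]
0.3 [[ 0.4788 -0.2158  0.1596]]
0.1 [[ 0.4723 -0.2149  0.1334]]
0 [[ 0.471  -0.2147  0.12  ]]
t11.55 turn [-0.002  -0.0003 -0.2094] 12.0deg shift [-0.0532  0.0063 -0.2307] rows>=3.8
t11.55 turn [-0.002  -0.0003 -0.2094] 12.0deg shift [-0.0168  0.1826 -0.191 ] rows>=4.2
```

```bash
python3 -m jog '0 0 0 0 0 -0.05 -0.5; 0 0 -0.05 -0.02 0 -0.11 -1; 0 0 -0.1 -0.04 0 -0.17 -1; 0 0 -0.15 -0.052 0.005 -0.22 -1; 0 0 -0.2 -0.047 0.035 -0.23 -1; 0 0 -0.21 -0.037 0.085 -0.23 -1; 0 0 -0.21 -0.027 0.135 -0.23 -1; 0 0 -0.21 -0.023 0.153 -0.23 -1'
python3 - <<'E'
from h import *
import pickle
o=get_obs();p=np.load("box.npy");d=np.array(o["ee_pos"])-[p[0],p[1],0];c,s=np.cos(p[2]),np.sin(p[2]);print("box frame",c*d[0]+s*d[1],-s*d[0]+c*d[1],d[2])
go(pose2(p,(.13,0,.262))[0],81.65)
c=cam("top");cv2.imwrite("pics/t2.png",cv2.resize(c["pixels"][160:300,340:540,::-1],None,fx=3,fy=3,interpolation=cv2.INTER_CUBIC))
E
```

```text
time_s: 12.55
ee_pos: [0.6608, -0.2424, 0.3777]
tool_rot: [[0.138, 0.99, -0.001], [0.99, -0.138, 0.001], [0.001, -0.001, -1.0]]
wrist_force: [0.2, 1.1, -0.1]
width: 0.0003
grasp_force: 0.0
box frame 0.13175047294690617 0.00019724171417687814 0.37768732139591854
t12.55 turn [-0.0013 -0.0005  0.0073] 0.4deg shift [-0.0002 -0.0016  0.1157] rows>=1.9
```

```bash
python3 -m jog '0 0 0 0 0 0.04 -1; 0 0 0 0 0 0.09 -1; 0 0 0 0 0 0.115 -1; 0 0 0.007 0 -0.02 0.12 -1; 0 0 0.007 0 -0.037 0.123 -1; 0 0 0.007 0 -0.05 0.124 -1; 0 0 0.007 0 -0.06 0.126 -1; 0 0 0.007 0 -0.069 0.127 -1'
python3 -m jog '0 0 0 0 -0.01 0.001 -1; 0 0 0 0 -0.02 0.004 -1; 0 0 0 0 -0.03 0.008 -1; 0 0 0 0 -0.04 0.013 -1; 0 0 0 0 -0.049 0.018 -1; 0 0 0 0 -0.057 0.024 -1; 0 0 0 0 -0.065 0.03 -1; 0 0 0 0 -0.072 0.037 -1'
```

```text
time_s: 13.6
ee_pos: [0.5904, -0.2329, 0.2519]
tool_rot: [[0.145, 0.989, 0.0], [0.989, -0.145, -0.0], [-0.0, 0.0, -1.0]]
wrist_force: [1.6, -0.5, 0.3]
width: -0.0001
grasp_force: 0.0
time_s: 14.6
ee_pos: [0.5191, -0.2224, 0.2142]
tool_rot: [[0.146, 0.989, -0.0], [0.989, -0.146, 0.0], [0.0, -0.0, -1.0]]
wrist_force: [0.3, -0.6, 1.7]
width: 0.0
grasp_force: 0.8
```

```bash
python3 - <<'E'
from h import *
o=get_obs();p=np.load("box.npy");d=np.array(o["ee_pos"])-[p[0],p[1],0];c,s=np.cos(p[2]),np.sin(p[2]);print("box frame",c*d[0]+s*d[1],-s*d[0]+c*d[1],d[2],o["wrist_force"])
E
```

```text
box frame -0.011304877865465931 -0.0005757432814635698 0.2142141485031659 [ 0.2856 -0.5828  1.665 ]
```

```bash
python3 -m jog '0 0 0 0 -0.006 0.008 -1; 0 0 0 0 -0.012 0.017 -1; 0 0 0 0 -0.018 0.027 -1; 0 0 0 0 -0.024 0.038 -1; 0 0 0 0 -0.029 0.049 -1; 0 0 0 0 -0.033 0.06 -1; 0 0 0 0 -0.036 0.071 -1; 0 0 0 0 -0.038 0.08 -1'
python3 -m jog '0 0 0 0 0 0.004 -1; 0 0 0 0 0 0.008 -1; 0 0 0 0 0 0.011 -1; 0 0 0 0 0 0.013 -1; 0 0 0 0 0 0.014 -1; 0 0 0 0 0 0.015 -1; 0 0 0 0 0 0.016 -1; 0 0 0 0 0 0.016 -1'
```

```text
time_s: 15.6
ee_pos: [0.482, -0.2169, 0.1339]
tool_rot: [[0.146, 0.989, 0.0], [0.989, -0.146, 0.0], [0.0, 0.0, -1.0]]
wrist_force: [0.6, 0.6, 0.7]
width: -0.0002
grasp_force: 0.5
time_s: 16.6
ee_pos: [0.4822, -0.217, 0.1198]
tool_rot: [[0.145, 0.989, 0.001], [0.989, -0.145, -0.001], [-0.0, 0.001, -1.0]]
wrist_force: [-7.0, 4.1, 22.7]
width: 0.0001
grasp_force: 12.0
```

```bash
python3 -m jog '0 0 0 0 0 -0.03 -1; 0 0 0 0 0 -0.08 -1; 0 0 0 0.02 -0.02 -0.13 -0.5; 0 0 0 0.04 -0.045 -0.17 -0.2; 0 0 0 0.04 -0.045 -0.18 -0.2; 0 0 0 0.04 -0.045 -0.18 -0.2; 0 0 0 0.04 -0.045 -0.18 -0.2; 0 0 0 0.04 -0.045 -0.18 -0.2'
python3 - <<'E'
from h import *
import pickle
c=cam("wrist");c=cam("wrist");pickle.dump(c,open("w5.pkl","wb"));p=np.load("box.npy")
cv2.imwrite("pics/w5.png",c["pixels"][:,:,::-1])
print("crown ends",proj(c,pose2(p,[(-.094,.026,.166),(-.094,-.026,.166),(-.094,.026,.12),(-.094,-.026,.12)])))
print("tongue corners",proj(c,pose2(p,[(-.119,.046,.12),(-.119,-.046,.12)])),"slot",proj(c,pose2(p,[(-.107,.034,.12),(-.107,-.034,.12),(-.088,.034,.12),(-.088,-.034,.12)])))
E
```

```text
time_s: 17.6
ee_pos: [0.4433, -0.171, 0.2975]
tool_rot: [[0.146, 0.989, -0.002], [0.989, -0.146, 0.001], [0.001, -0.002, -1.0]]
wrist_force: [-0.1, 0.4, 0.4]
width: 0.0343
grasp_force: 0.0
crown ends [[317.882  242.2694]
 [317.9911 304.1095]
 [318.0242 225.5585]
 [318.1134 280.3872]]
tongue corners [[288.7307 203.0591]
 [291.2142 300.1985]] slot [[302.9686 216.664 ]
 [303.9779 288.3944]
 [324.952  216.6462]
 [324.6566 288.3803]]
```

View pics/w5.png

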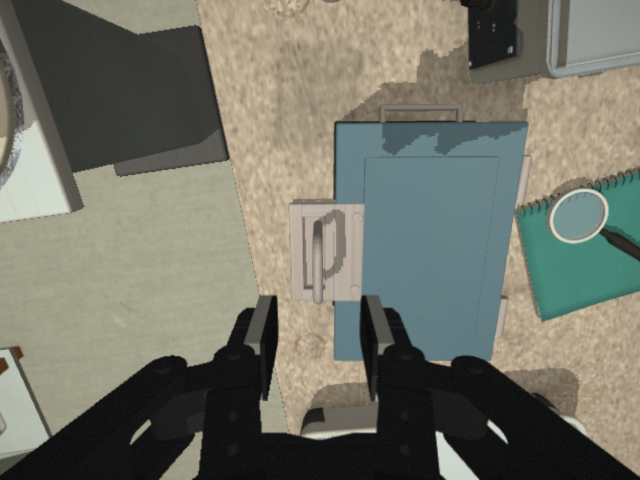

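The lid is shut and the staple stands through the slot. Its bar runs from (318,222) to (318,303) and the tongue corners are at (289,203) and (291,300), all matching the prediction. Next is the hook.

```bash
python3 - <<'E'
from h import *
go((.4583,.0756,.20),104.35)
E
```

```text
t17.70 turn [-0.0012 -0.0007 -0.3967] 22.7deg shift [ 0.246  -0.0209  0.098 ] rows>=4.3
```

```bash
python3 -m jog '0 0 -0.06 0.04 -0.003 0 -0.06; 0 0 -0.13 0.09 -0.007 0.01 -0.06; 0 0 -0.2 0.14 -0.011 0.03 -0.06; 0 0 -0.28 0.19 -0.015 0.06 -0.06; 0 0 -0.35 0.23 -0.019 0.085 -0.06; 0 0 -0.397 0.246 -0.021 0.098 -0.06; 0 0 -0.397 0.246 -0.021 0.098 -0.06; 0 0 -0.397 0.246 -0.021 0.098 -0.06'
python3 - <<'E'
from h import *
import pickle
c=cam("wrist");c=cam("wrist");pickle.dump(c,open("w6.pkl","wb"))
cv2.imwrite("pics/w6.png",c["pixels"][:,:,::-1])
h=cv2.cvtColor(c["pixels"],cv2.COLOR_RGB2HSV);m=cv2.inRange(h,(5,170,100),(18,255,255))
k,l,st,ce=cv2.connectedComponentsWithStats(m);i=1+st[1:,4].argmax()
q=np.argwhere(l==i)[:,::-1];w=np.array([onz(c,x,.012)[:2] for x in q]);R_=cv2.minAreaRect((w*1000).astype(np.float32))
v=np.linalg.svd(w-w.mean(0),full_matrices=False)[2][0]
print("grip",st[i],R_,w.mean(0),np.degrees(np.arctan2(*v[::-1])))
g=np.array(R_[0])/1000;a=np.radians(-75.5);ux=np.array([np.cos(a),np.sin(a)])
P=g-.006*ux
go((*P,.004),104.5)
hp=[g[0],g[1],a]
# predicted landmarks: ends, nose, gate
o=g-pose2([0,0,a],(-.008,-.026,0))[0,:2]
print("origin",o,proj(c,pose2([*o,a],[(-.06,0,.006),(.057,0,.006),(.031,.026,.012),(-.02,.026,.012),(-.014,-.026,.012)])))
E
```

```text
time_s: 18.7
ee_pos: [0.4589, 0.0748, 0.2012]
tool_rot: [[-0.247, 0.969, 0.001], [0.969, 0.247, -0.0], [-0.0, 0.001, -1.0]]
wrist_force: [0.3, 0.1, 0.1]
width: 0.0401
grasp_force: 0.0
grip [310 182  15  62 839] ((459.52813720703125, 68.96986389160156), (12.265433311462402, 56.076454162597656), 14.499115943908691) [0.4597 0.0695] -75.57130309544445
t18.80 turn [ 0.0012  0.0004 -0.004 ] 0.2deg shift [ 0.0004 -0.0011  0.1974] rows>=3.2
origin [0.4867 0.0677] [[346.8541 153.0204]
 [344.5924 277.3631]
 [373.613  253.9933]
 [375.9365 199.7864]
 [317.0971 206.7211]]
```

View pics/w6.png

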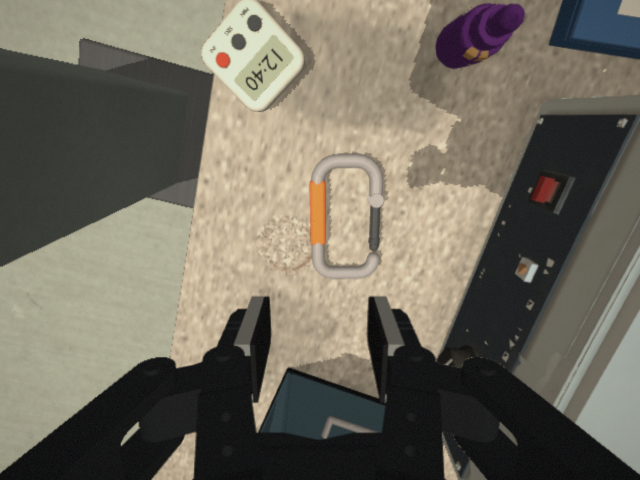

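The hook matches the fitted pose: ends at rows 153 and 277, gate pivot at (376,200), nose at (376,256). I'll go down and grip it.

```bash
python3 -m jog '0 0 -0.004 0 -0.001 0.05 -0.06; 0 0 -0.004 0 -0.001 0.1 -0.06; 0 0 -0.004 0 -0.001 0.15 -0.06; 0 0 -0.004 0 -0.001 0.18 -0.06; 0 0 -0.004 0 -0.001 0.192 -0.06; 0 0 -0.004 0 -0.001 0.197 -0.06; 0 0 -0.004 0 -0.001 0.197 -0.4; 0 0 -0.004 0 -0.001 0.197 -0.9' 70
python3 -m jog '0 0 0 0 0 0 -0.9; 0 0 0 0 0 0 -0.9; 0 0 0 0 0 0 -0.9; 0 0 0 0 0 -0.005 -0.9; 0 0 0 0 0 -0.03 -0.9; 0 0 0 0 0 -0.08 -0.9; 0 0 0 0 0 -0.14 -0.9; 0 0 0 0 0 -0.18 -0.9' 70
```

```text
time_s: 19.8
ee_pos: [0.458, 0.0754, 0.0048]
tool_rot: [[-0.252, 0.968, 0.002], [0.968, 0.252, 0.0], [-0.0, 0.002, -1.0]]
wrist_force: [-3.1, -2.0, 18.8]
width: 0.0118
grasp_force: 68.5
time_s: 20.8
ee_pos: [0.4575, 0.0755, 0.1869]
tool_rot: [[-0.252, 0.968, 0.003], [0.968, 0.252, 0.0], [-0.001, 0.003, -1.0]]
wrist_force: [1.1, -0.1, -3.4]
width: 0.0113
grasp_force: 68.9
```

```bash
python3 - <<'E'
from h import *
import pickle
c=cam("wrist");c=cam("wrist");pickle.dump(c,open("w7.pkl","wb"));o=get_obs()
cv2.imwrite("pics/w7.png",c["pixels"][:,:,::-1]);print(o["width"],o["grasp_force"],o["ee_pos"])
M=np.array(o["tool_rot"]);
# expected landmarks if hook axis is 2mm above TCP and grip point at TCP: hook x=-tool x, y=tool y, z=-tool z
L=np.array([(.057,0,0),(-.06,0,0),(.031,.026,0),(-.02,.026,0)]);L[:,0]+=.014;L[:,1]+=.026
W=np.array(o["ee_pos"])+(np.c_[-L[:,0],L[:,1],0*L[:,0]-.003])@M.T;print(proj(c,W))
p=np.load("box.npy")
for q in[(-.175,.062,.20),(-.150,.062,.139),(-.108,.062,.139)]:print(q,pose2(p,q));go(pose2(p,q)[0],81.65)
E
```

```text
0.011582034632928768 68.91353487968445 [0.4592 0.0756 0.188 ]
[[373.3384 446.6033]
 [386.444  203.7115]
 [433.4346 401.1359]
 [444.5156 298.8981]]
(-0.175, 0.062, 0.2) [[ 0.3663 -0.1367  0.2   ]]
t20.90 turn [0.0074 0.0001 0.4009] 23.0deg shift [-0.1819 -0.1434 -0.0128] rows>=3.7
(-0.15, 0.062, 0.139) [[ 0.391  -0.1403  0.139 ]]
t20.90 turn [0.0074 0.0001 0.4009] 23.0deg shift [-0.1916 -0.1208  0.0484] rows>=3.7
(-0.108, 0.062, 0.139) [[ 0.4325 -0.1464  0.139 ]]
t20.90 turn [0.0074 0.0001 0.4009] 23.0deg shift [-0.208  -0.0822  0.0487] rows>=3.7
```

View pics/w7.png

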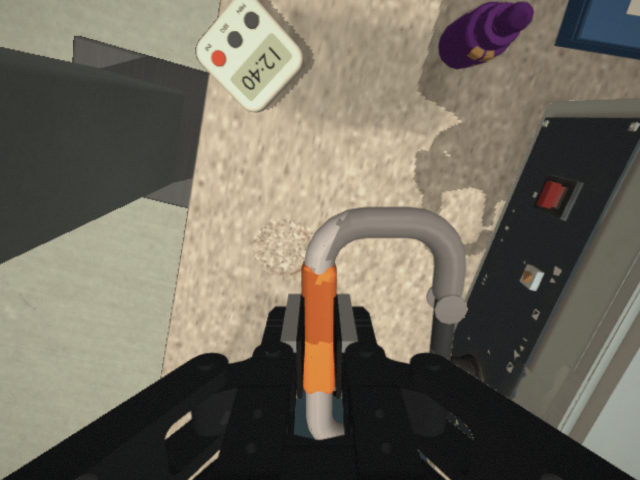

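The hook is held by its orange grip, far end at row 207, gate pivot at (450,308), and the nose end hidden behind the fingers at about (325,435). It looks square in the pads.

```bash
python3 - <<'E'
from h import *
import pickle
c=pickle.load(open("w7.pkl","rb"));T=c["pose"]@np.linalg.inv(c["hand_eye"])
F=[((-.060,0,0),(388,206)),((-.038,-.026,.006),(320,265)),((-.020,.026,.007),(450,308)),((.022,-.026,.006),(319,393))]
def f(v):
    out=[]
    for L,px in F:
        x,y,z=np.array(L)+[.014,.026,0];a=v[3];x,y=x*np.cos(a)-y*np.sin(a),x*np.sin(a)+y*np.cos(a)
        q=np.array([-x+v[0],y+v[1],-z-v[2]]);out+=list((proj(c,T[:3,:3]@q+T[:3,3])[0]-px))
    return np.array(out)
r=least_squares(f,[0,0,.002,0]);print("dx dy up yaw",r.x,r.fun)
p=np.load("box.npy")
for q in[(-.175,.062,.20)]:go(pose2(p,q)[0],81.65)
E
```

```text
dx dy up yaw [-0.0012  0.0006 -0.0014 -0.0057] [-0.1603  0.0515  0.0251 -0.3113 -0.0033  0.2272  0.1562  0.0426]
t20.90 turn [0.0074 0.0001 0.4009] 23.0deg shift [-0.1819 -0.1434 -0.0128] rows>=3.7
```

```bash
python3 -m jog '0 0 0.06 -0.02 -0.02 -0.013 -0.9; 0 0 0.13 -0.055 -0.05 -0.013 -0.9; 0 0 0.2 -0.095 -0.08 -0.013 -0.9; 0 0 0.27 -0.13 -0.11 -0.013 -0.9; 0 0 0.34 -0.16 -0.133 -0.013 -0.9; 0 0 0.401 -0.181 -0.1434 -0.013 -0.9; 0 0 0.401 -0.181 -0.1434 -0.013 -0.9; 0 0 0.401 -0.181 -0.1434 -0.013 -0.9' 80
python3 - <<'E'
from h import *
p=np.load("box.npy")
for q in[(-.165,.063,.146),(-.109,.063,.146)]:go(pose2(p,q)[0],81.65)
E
```

```text
time_s: 21.9
ee_pos: [0.3639, -0.1354, 0.1963]
tool_rot: [[0.145, 0.989, -0.001], [0.989, -0.145, 0.001], [0.001, -0.001, -1.0]]
wrist_force: [-0.0, 0.2, -3.1]
width: 0.0108
grasp_force: 82.6
t21.90 turn [-0.0009 -0.0005  0.0003] 0.1deg shift [0.     0.0126 0.0503] rows>=0.8
t21.90 turn [-0.0009 -0.0005  0.0003] 0.1deg shift [-0.      0.0686  0.0502] rows>=1.4
```

Now down, then push in slowly: contact expected near y +0.02, gate closing behind the leg near +0.064.

```bash
python3 -m jog '0 0 0 0 0 0.015 -0.9; 0 0 0 0 0 0.035 -0.9; 0 0 0 0 0 0.05 -0.9; 0 0 0 0 0 0.05 -0.9; 0 0 0 0 0.005 0.05 -0.9; 0 0 0 0 0.012 0.05 -0.9; 0 0 0 0 0.02 0.05 -0.9; 0 0 0 0 0.028 0.05 -0.9' 80
python3 -m jog '0 0 0 0 0.005 0 -0.9; 0 0 0 0 0.01 0 -0.9; 0 0 0 0 0.015 0 -0.9; 0 0 0 0 0.02 0 -0.9; 0 0 0 0 0.023 0 -0.9; 0 0 0 0 0.025 0 -0.9; 0 0 0 0 0.025 0 -0.9; 0 0 0 0 0.025 0 -0.9' 80
python3 -m jog '0 0 0 0 0.003 0 -0.9; 0 0 0 0 0.006 0 -0.9; 0 0 0 0 0.009 0 -0.9; 0 0 0 0 0.012 0 -0.9; 0 0 0 0 0.014 0 -0.9; 0 0 0 0 0.0155 0 -0.9; 0 0 0 0 0.0155 0 -0.9; 0 0 0 0 0.0155 0 -0.9' 80
python3 - <<'E'
from h import *
o=get_obs();p=np.load("box.npy");d=np.array(o["ee_pos"])-[p[0],p[1],0];c,s=np.cos(p[2]),np.sin(p[2]);print("box frame",c*d[0]+s*d[1],-s*d[0]+c*d[1],d[2],o["wrist_force"],o["wrist_torque"])
c=cam("wrist");cv2.imwrite("pics/w8.png",c["pixels"][:,:,::-1])
E
```

```text
time_s: 22.9
ee_pos: [0.3923, -0.1399, 0.1467]
tool_rot: [[0.145, 0.989, -0.0], [0.989, -0.145, 0.0], [0.0, -0.001, -1.0]]
wrist_force: [-2.2, 1.2, -2.2]
width: 0.011
grasp_force: 82.7
time_s: 23.9
ee_pos: [0.4168, -0.1434, 0.1467]
tool_rot: [[0.145, 0.989, 0.0], [0.989, -0.145, 0.0], [0.0, 0.0, -1.0]]
wrist_force: [-0.7, 4.8, -3.4]
width: 0.0109
grasp_force: 82.5
time_s: 24.9
ee_pos: [0.432, -0.1459, 0.1467]
tool_rot: [[0.146, 0.989, -0.0], [0.989, -0.146, -0.0], [-0.0, -0.0, -1.0]]
wrist_force: [-0.0, -0.4, -3.1]
width: 0.0108
grasp_force: 82.6
box frame -0.10862316532124894 0.062420273607676505 0.1466507079011318 [-0.0275 -0.3953 -3.0712] [ 0.0034  0.1049 -0.0167]
```

The contact force rose and then vanished, so the gate has snapped behind the leg. I'll prove it by pulling back gently: a shut gate must catch the leg at about -29 mm.

```bash
python3 -m jog '0 0 0 0 -0.008 0 -0.9; 0 0 0 0 -0.016 0 -0.9; 0 0 0 0 -0.022 0 -0.9; 0 0 0 0 -0.026 0 -0.9; 0 0 0 0 -0.028 0 -0.9; 0 0 0 0 -0.029 0 -0.9; 0 0 0 0 -0.03 0 -0.9; 0 0 0 0 -0.0305 0 -0.9' 80
```

```text
time_s: 25.95
ee_pos: [0.402, -0.1415, 0.1467]
tool_rot: [[0.145, 0.989, 0.0], [0.989, -0.145, -0.0], [-0.0, 0.0, -1.0]]
wrist_force: [0.2, -0.3, -3.8]
width: 0.011
grasp_force: 82.5
```

```bash
python3 -m jog '0 0 0 0 -0.0005 0 -0.9; 0 0 0 0 -0.001 0 -0.9; 0 0 0 0 -0.0015 0 -0.9; 0 0 0 0 -0.002 0 -0.9; 0 0 0 0 -0.0025 0 -0.9; 0 0 0 0 -0.003 0 -0.9; 0 0 0 0 -0.003 0 -0.9; 0 0 0 0 -0.003 0 -0.9' 80
```

```text
time_s: 26.95
ee_pos: [0.4006, -0.1419, 0.1471]
tool_rot: [[0.145, 0.989, 0.003], [0.989, -0.145, -0.002], [-0.001, 0.004, -1.0]]
wrist_force: [10.6, -3.2, -4.8]
width: 0.0111
grasp_force: 82.4
```

The gate catches the leg from inside with 10.6 N, so the hook is closed around it. I'll ease off, lower it onto the tongue and let go.

```bash
python3 -m jog '0 0 0 0 0.008 0 -0.9; 0 0 0 0 0.016 0 -0.9; 0 0 0 0 0.022 0 -0.9; 0 0 0 0 0.022 0.005 -0.9; 0 0 0 0 0.022 0.01 -0.9; 0 0 0 0 0.022 0.014 -0.9; 0 0 0 0 0.022 0.017 -0.9; 0 0 0 0 0.022 0.0175 -0.9' 30
python3 -m jog '0 0 0 0 0 0 -0.7; 0 0 0 0 0 0 -0.5; 0 0 0 0 0 0 -0.2; 0 0 0 0 0 0 -0.2; 0 0 0 0 0 0 -0.2; 0 0 0 0 0 -0.005 -0.2; 0 0 0 0 0 -0.015 -0.2; 0 0 0 0 0 -0.03 -0.2'
python3 -m jog '0 0 0 0 0 -0.02 -0.2; 0 0 0 0 0 -0.05 -0.2; 0 0 0 0 0 -0.09 -0.2; 0 0 0 0 0 -0.13 -0.2; 0 0 0 0 0 -0.15 -0.2; 0 0 0 0 0 -0.15 -0.2; 0 0 0 0 0 -0.15 -0.2; 0 0 0 0 0 -0.15 -0.2'
python3 - <<'E'
from h import *
import pickle
p=np.load("box.npy")
c=cam("wrist");c=cam("wrist");cv2.imwrite("pics/w9.png",c["pixels"][:,:,::-1])
h=cv2.cvtColor(c["pixels"],cv2.COLOR_RGB2HSV);m=cv2.inRange(h,(5,170,100),(18,255,255))
k,l,st,ce=cv2.connectedComponentsWithStats(m);i=1+st[1:,4].argmax()
print("grip px",st[i],ce[i],"expected",proj(c,pose2(p,(-.12,.056,.134))),proj(c,pose2(p,[(-.12,.086,.134),(-.12,.026,.134)])))
for n in("top","scene"):
    t=cam(n);m=cv2.inRange(cv2.cvtColor(t["pixels"],cv2.COLOR_RGB2HSV),(5,170,100),(18,255,255));m[320:]=0
    k,l,st,ce=cv2.connectedComponentsWithStats(m);print(n,[(st[j].tolist()) for j in range(1,k) if st[j,4]>20],proj(t,pose2(p,(-.12,.056,.13))))
E
```

```text
time_s: 27.95
ee_pos: [0.4205, -0.1442, 0.129]
tool_rot: [[0.146, 0.989, -0.0], [0.989, -0.146, 0.0], [0.0, -0.0, -1.0]]
wrist_force: [0.5, 0.2, -3.2]
width: 0.0108
grasp_force: 82.6
time_s: 28.95
ee_pos: [0.4206, -0.1442, 0.1599]
tool_rot: [[0.145, 0.989, -0.0], [0.989, -0.145, 0.0], [0.0, -0.0, -1.0]]
wrist_force: [0.7, 1.0, -0.6]
width: 0.0342
grasp_force: 0.0
time_s: 29.95
ee_pos: [0.4203, -0.144, 0.3084]
tool_rot: [[0.145, 0.989, -0.001], [0.989, -0.145, 0.001], [0.001, -0.002, -1.0]]
wrist_force: [-0.4, -0.0, 0.1]
width: 0.034
grasp_force: 0.0
grip px [312 185  15  65 903] [319.1739 217.1285] expected [[318.6278 218.9898]] [[318.598  184.1362]
 [318.6561 251.9129]]
top [[406, 266, 13, 5, 43]] [[413.1208 267.7136]]
scene [] [[414.1046 229.0312]]
```

```bash
python3 -c "
from cell import *
print(sign_off())"
```

```text
the job is handed in; nothing more can be done
None
```

I handed the job in at about 30 s robot time: the bottle went upright into the free pocket, the lid is shut over the staple, and the hook is clipped round the left leg, its gate holding at 10.6 N when I pulled back (bottle and gate not seen afterwards).

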